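# Park the battery pack in the free charging bay

## Task

Slide the big grey battery pack over the bench, without lifting it, into the charging bay that has no wheel lying in it: centred between that bay's two posts, square to them, and just far enough in that one of its long faces keeps the bay's sprung brass contact clearly pressed in. Meet the contact gently, do not ram it, and leave the wheel and everything else lying on the bench where it is.

Things in the scene. Friction and masses are not known exactly. Their poses are not given: they have to be found in the camera images.
- pack: the loose battery pack, a plain grey box 100 mm (x) x 120 mm (y) x 50 mm high, 0.7 to 0.95 kg, too wide to grip, takes 6 to 11 N to slide; the faces at its x ends (120 mm wide) are the long faces, either may meet the contact. Origin: centre of the underside
- bay_left: fixed charging bay, the left one (+y) of two alike, open towards the robot: two aluminium posts (20 x 20 mm, 70 mm tall, 150 mm clear between them), joined behind by bars 50 to 70 mm above the bench. Origin: on the bench midway between the posts; x points into the bay (away from the robot), y to the left post, z up
- bay_right: fixed charging bay, the right one (-y) of two alike, open towards the robot: two aluminium posts (20 x 20 mm, 70 mm tall, 150 mm clear between them), joined behind by bars 50 to 70 mm above the bench. Origin: on the bench midway between the posts; x points into the bay (away from the robot), y to the left post, z up
- bay_left_mount (a point): on that bay's centre line, 25 mm up, 105 mm beyond its post line: the front of the 50 mm wide housing. From here a brass-headed sprung contact (26 mm across) points at the open side. Its face at rest lies 47 to 77 mm in front of this point, set anew each time and not reported: find it by touch. It yields 9 mm under 0.6 N rising to 2 N, then stops hard
- bay_right_mount (a point): on that bay's centre line, 25 mm up, 105 mm beyond its post line: the front of the 50 mm wide housing. From here a brass-headed sprung contact (26 mm across) points at the open side. Its face at rest lies 47 to 77 mm in front of this point, set anew each time and not reported: find it by touch. It yields 9 mm under 0.6 N rising to 2 N, then stops hard
- wheel: loose rubber-tyred wheel lying flat, 100 mm across, 28 mm high, between the posts of the bay that is taken; origin: centre of the underside
- motor: loose black motor, 70 x 50 x 39 mm, with a short shaft; bystander, origin centre of the underside
- gear: loose white gear lying flat, 64 mm across, 20 mm high; bystander, origin centre of the underside
- wrench: loose steel wrench lying flat, about 160 mm long along its x; bystander
- driver: loose screwdriver lying on the bench, about 200 mm long along its x; bystander
- mug: loose white mug, 80 mm across, 90 mm high; bystander, origin centre of the underside
- bracket: loose aluminium angle bracket, 90 x 35 x 35 mm; bystander, origin centre of the underside

How it is judged (in metres and radians):
At the end, for the whole second after the job is handed in: The battery pack rests flat on the bench in the bay without the wheel, midway between its posts to within 7 mm and square to it within 0.1 rad, its origin within 40 mm of the post line, holding the sprung contact pressed by at least 0.7 N, at rest and let go (((contact force between pack and bay_left above 0.7 N and y of pack in the frame of bay_left between -0.007 and 0.007 m and x of pack in the frame of bay_left between -0.04 and 0.04 m and angle between the x axis of pack and the x axis of bay_left, either way round below 0.1 rad) or (contact force between pack and bay_right above 0.7 N and y of pack in the frame of bay_right between -0.007 and 0.007 m and x of pack in the frame of bay_right between -0.04 and 0.04 m and angle between the x axis of pack and the x axis of bay_right, either way round below 0.1 rad)) and angle between pack's own z axis and vertical below 0.05 rad and height (world z) of pack below 0.004 m and linear speed of pack below 0.01 m/s); the robot touches nothing.
It fails at once if the pack pushes on a bay with more than 20 N (rams it) (contact force between pack and bay_left above 20 N or contact force between pack and bay_right above 20 N).
It fails at once if the pack is lifted more than 15 mm off the bench (height (world z) of pack above 0.015 m).
It fails at once if the wheel is moved more than 15 mm (distance of wheel from where it was at the start of the episode above 0.015 m).
It fails at once if another loose thing on the bench (motor, gear, wrench, screwdriver, mug or bracket) is moved more than 15 mm (distance of any of motor, gear, wrench, driver, mug, bracket from where it was at the start of the episode above 0.015 m).
It also fails if it takes over 72 s, if anything falls off the work surface, if the arm or the gripper's body presses on something with over 40 N, if the wrist force passes 120 N, or if a joint passes its speed limit or range.

## Robot

A 6-joint arm with a two-finger parallel gripper is mounted at the origin on the work surface. World frame = base frame: x ahead of the robot, y to its left, z up, the work surface at z = 0. Lengths are in mm, angles in rad, forces in N, time in s.
With the tool pointing down it reaches from about 300 to 775 mm from the base axis. Payload 14.6 kg.
Tool frame: the origin (TCP) lies on the mounting face of the last link; the fingertips stand 199 mm ahead of it and the grasp point (between the pads) lies 180 mm ahead of it; z points along the fingers, y is the line along which they close (so a half turn about z gives the same grasp; the last joint's range is limited). The gripper opens to 94 mm and grips with 3 to 60 N. Pads are 16 mm wide; open, the fingers measure 119 mm over their backs; the gripper's body (75 mm by 177 mm) begins 78 mm behind the grasp point.
Start: joints at [1.094, 0.3, 1.521, -0, 1.321, -0.067], TCP at [219.131, 504.453, 404.646] pointing down, gripper open.
Joint ranges: [-3.03, 3.03], [-0.79, 2.21], [0.23, 2.52], [-1.04, 4.18], [0, 3.07], [-2.55, 2.55]. Speed limits (rad/s): [2.22, 2.22, 2.57, 3.14, 3.14, 3.14].

## Interface

Orientations are given as [roll, pitch, yaw] about the fixed x, y, z axes, in that order (R = Rz(yaw) Ry(pitch) Rx(roll)).
In Python, from cell import manip gives the robot as it stands. The module is installed in compiled form; this text tells all that it offers.
- The arm moves only by the shell command python3 -m creep 'ROWS' [FORCE]. ROWS is a JSON object of lists of equal length, an entry for each row: "slide": the shift along the world's x, y, z in cm, a list of three; "turn": the turn about the world's z in rad; "claw": the opening, from 0 (shut) to 1 (fully open). A call has 1 to 8 rows; each row shifts and turns the commanded pose from where the row before left it; what a row does not reach is not made up. A row lasts 1/8 s, in which the tool goes at most 62.5 mm and 10.7 degrees, less where a joint would pass 70% of its speed; a pose out of reach is approached as far as the arm can. A call with a gripper value outside its range is refused whole. The fingers move at their own pace and stop on an object; FORCE is the grip in N (left out, the last holds). Time passes only in rows, so rows that do not move let the fingers close. It gives the time, the measured TCP pose, the force, the opening and the grip force at its end, in the units of the state.
- manip.read_state(): the state, without advancing time (a new reading comes with each control period).
- manip.camera(name): name is "side" or "top"; returns (picture, depth): 420x560x3 uint8, red, green, blue; 420x560 float32, mm along the optical axis (not along the pixel's ray), 0 where there is no reading.
- manip.calibration(name): a dict with "intrinsics" (3x3 intrinsics, pixels), "pose" (4x4, takes a point from camera to world coordinates). Camera axes: x right, y up, looking along -z (the intrinsics and any distortion apply to the point x, -y, -z); pixel columns grow to the right and rows downward; lengths in mm; the calibration is good to about 2 mm. A picture is of the moment at which its call begins. calibration takes no time and is no camera call.
- manip.sign_off(): hands the job in; it is judged then, once.
Trained networks look in the newest picture that a camera, given by its name, has taken for a name from the list of things; names that differ only in an ending like _2 or _b are one class to them, and where a whole thing is asked for, a point or a joint stands for the part that bears it (a point fixed in the world has none). Each returns a list of dicts, best first, with "score" (0 to 1); they miss things now and then, are a little off and sometimes report something else, mostly with a low value. They report only what shows in the picture. A call takes as long as a camera call.
- manip.cut_out(query, camera): "mask" (420x560 bool, what is visible of it) and "position" ([column, row] in pixels, amid what is visible of it).
The state is a dict: "clock": time; "joints": joint angles; "qd": joint speeds; "effort": joint torques, N m; "eef_pos": TCP position; "eef_rot": TCP orientation; "wrist_force": force on the tool from outside, world axes, zero at the start; "moment": the same for the moment, N m; "finger_gap": finger opening in mm; "finger_force": force on a finger pad.
Only numpy, scipy, OpenCV 4.12 (cv2) and the standard library are available. Lean on these libraries where they do the work, as an engineer would, in place of code of your own. Each camera call takes 0.05 s, during which the arm holds its last target. There are 200 camera calls.

## Working session

There is one attempt and no reset: what is moved stays moved. The work goes in short steps, Python scripts to look and compute and a shell command to move; the robot and the scene stay as the last step left them, time stands still between calls to the robot, and variables do not carry over. Pictures are saved under pics/ and viewed, at most 10 in all, crops included, and the job is handed in when it is done.

```bash
mkdir -p pics; cat > h.py <<'E'
import numpy as np, cv2
from cell import manip
def world(name, depth):
    c=manip.calibration(name); K=np.array(c["intrinsics"]); T=np.array(c["pose"])
    v,u=np.mgrid[0:420,0:560]; d=depth
    P=np.stack([(u-K[0,2])/K[0,0]*d,-(v-K[1,2])/K[1,1]*d,-d],-1)
    W=P@T[:3,:3].T+T[:3,3]; W[d<=0]=np.nan
    return W
E
python3 - <<'E'
from h import *
for n in("top","side"):
    p,d=manip.camera(n); cv2.imwrite(f"pics/{n}0.png",p[...,::-1]); W=world(n,d); np.save(n+"0.npy",W)
    print(n,manip.calibration(n)["pose"])
    print({k:v for k,v in manip.calibration(n).items() if k!="pose"})
    for q in("pack","wheel","bay_left","motor","gear","wrench","driver","mug","bracket"):
        for r in manip.cut_out(q,n)[:2]:
            m=r["mask"]; w=W[m]; w=w[~np.isnan(w[:,0])]
            if len(w): print(n,q,round(r["score"],2),np.round(r["position"]),np.round(np.median(w,0)),np.round(np.percentile(w,3,0)),np.round(np.percentile(w,97,0)))
s=manip.read_state();print(s)
E
```

```text
top [[-7.66728398e-03  9.96599111e-01 -8.20452591e-02  4.17070277e+02]
 [-9.99846603e-01 -6.34840290e-03  1.63238579e-02  5.22540930e+00]
 [ 1.57474859e-02  8.21578333e-02  9.96494911e-01  1.33898799e+03]
 [ 0.00000000e+00  0.00000000e+00  0.00000000e+00  1.00000000e+00]]
{'intrinsics': array([[466.90525085,   0.        , 272.77432563],
       [  0.        , 466.90525085, 220.71451514],
       [  0.        ,   0.        ,   1.        ]])}
top pack 0.7 [258. 251.] [437.  31.  51.] [390. -24.  46.] [484.  86.  56.]
top wheel 0.84 [214. 198.] [585. 147.  30.] [542. 104.  16.] [630. 191.  35.]
top wheel 0.33 [202. 147.] [723. 172.  70.] [602.  66.   1.] [769. 262.  76.]
top bay_left 0.57 [205. 146.] [724. 170.  70.] [607.  68.   8.] [766. 260.  76.]
top motor 0.98 [384. 231.] [ 496. -327.   36.] [ 463. -358.   16.] [ 530. -299.   43.]
top gear 0.58 [147. 257.] [423. 340.  14.] [395. 312.   4.] [451. 370.  24.]
top wrench 0.94 [387. 286.] [ 339. -339.    7.] [ 268. -391.   -1.] [ 414. -282.   13.]
top driver 0.88 [133. 182.] [635. 374.  25.] [596. 330.  16.] [657. 492.  31.]
top mug 0.87 
[... 1236 characters left out ...]
-0.] [323. 329.  35.]
{'clock': 1.0, 'joints': array([ 1.09438124e+00,  2.99897993e-01,  1.52098410e+00,  8.19893524e-06,
        1.32070283e+00, -6.66150630e-02]), 'qd': array([ 0.00048393,  0.00100448, -0.00050068, -0.00120909,  0.00119496,
        0.00020307]), 'effort': array([-2.06921490e-03, -5.31670761e+01, -3.52913153e+01,  7.07677240e-02,
        2.13628239e-02,  1.03488750e-05]), 'eef_pos': array([219.14156815, 504.45128441, 404.65341684]), 'eef_rot': array([ 3.14158440e+00, -7.41122789e-06,  2.73179060e+00]), 'wrist_force': array([ 0.13148626, -0.64461437, -0.26475255]), 'moment': array([ 0.00448146, -0.00361312, -0.02711848]), 'finger_force': 0.0, 'finger_gap': 93.98455543197971}
```

View pics/top0.png

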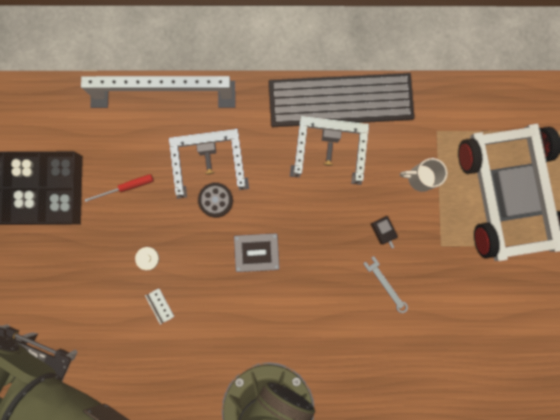

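View pics/side0.png

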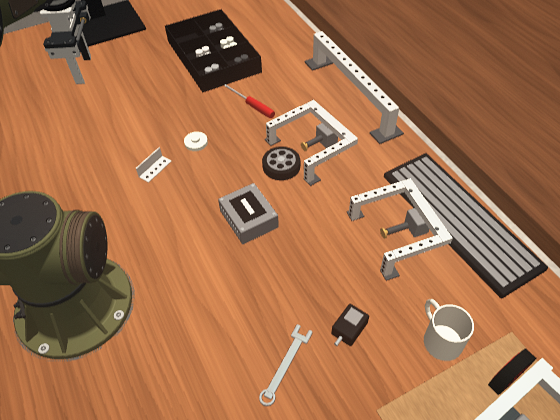

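The wheel (214,198) lies in the left bay, so the target is the right bay, with its posts at about (297,172) and (359,178). The pack is at (257,252). Next I measure the pack and the right bay.

```bash
python3 - <<'E'
from h import *
for n in("top","side"):
    W=np.load(n+"0.npy").reshape(-1,3); W=W[~np.isnan(W[:,0])]
    def sel(x0,x1,y0,y1,z0,z1):
        return W[(W[:,0]>x0)&(W[:,0]<x1)&(W[:,1]>y0)&(W[:,1]<y1)&(W[:,2]>z0)&(W[:,2]<z1)]
    p=sel(360,510,-50,110,42,60); print(n,"pack",cv2.minAreaRect(p[:,:2].astype(np.float32)),np.median(p[:,2]))
    b=sel(540,800,-230,-10,60,80); r=cv2.minAreaRect(b[:,:2].astype(np.float32)); print("bay",r,np.round(cv2.boxPoints(r)),np.median(b[:,2]))
    im=cv2.imread(f"pics/{n}0.png")
    c=sel(570,720,-150,-70,12,45); print("mid",len(c)); 
    c=c[np.argsort(c[:,0])][::6]; print(np.round(c[:40]).astype(int).tolist())
E
```

```text
top pack ((437.126708984375, 31.25998306274414), (99.95879364013672, 120.15095520019531), 2.8068299293518066) 51.34800447565726
bay ((754.183837890625, -126.517578125), (106.59516906738281, 206.498046875), 40.82556915283203) [[ 646.  -83.]
 [ 781. -239.]
 [ 862. -170.]
 [ 727.  -14.]] 71.14414938013397
mid 17
[[653, -85, 37], [654, -87, 15], [656, -78, 25]]
side pack ((436.5823974609375, 28.055927276611328), (101.38978576660156, 125.61930084228516), 2.6659367084503174) 50.64937851082141
bay ((725.6531982421875, -154.12554931640625), (138.07582092285156, 161.2970428466797), 83.19029235839844) [[ 637. -213.]
 [ 798. -232.]
 [ 814.  -95.]
 [ 654.  -76.]] 70.10050370697422
mid 92
[[652, -92, 44], [653, -89, 45], [653, -96, 22], [654, -88, 16], [654, -96, 13], [655, -90, 25], [655, -95, 39], [656, -97, 17], [658, -95, 37], [660, -96, 17], [663, -97, 36], [664, -98, 21], [667, -97, 29], [668, -95, 23], [671, -99, 26], [673, -98, 15]]
```

```bash
python3 - <<'E'
from h import *
for n in("top","side"):
    W=np.load(n+"0.npy").reshape(-1,3); W=W[~np.isnan(W[:,0])]
    def sel(x0,x1,y0,y1,z0,z1):
        return W[(W[:,0]>x0)&(W[:,0]<x1)&(W[:,1]>y0)&(W[:,1]<y1)&(W[:,2]>z0)&(W[:,2]<z1)]
    b=sel(540,850,-300,-50,60,80)[:,:2].astype(np.float32); r=cv2.minAreaRect(b); print(n,r,np.round(cv2.boxPoints(r),1).tolist())
    for nm,y0,y1 in(("L",-125,-60),("R",-270,-195)):
        a=sel(600,735,y0,y1,62,78)
        k=a[a[:,0]<a[:,0].min()+18]
        f=np.polyfit(a[:,0],a[:,1],1); print(nm,len(a),"slope",f,"minx",a[:,0].min(),"front mean",k.mean(0))
    c=sel(570,740,-190,-130,10,45); c=c[np.argsort(c[:,0])]; print("mid",len(c),np.round(c[::max(1,len(c)//30)]).astype(int).tolist())
E
```

```text
top ((723.6444091796875, -178.68377685546875), (190.67523193359375, 162.08819580078125), 82.78084564208984) [[631.2999877929688, -263.1000061035156], [792.0999755859375, -283.3999938964844], [816.0, -94.30000305175781], [655.2000122070312, -73.9000015258789]]
L 219 slope [-0.12295882 -3.49569585] minx 653.6530197398454 front mean [661.89550272 -84.83328729  70.90847201]
R 271 slope [-9.83629067e-02 -1.90538475e+02] minx 632.2751297759876 front mean [ 640.8137019  -253.24865008   71.10451799]
mid 118 [[684, -182, 37], [685, -179, 19], [685, -180, 32], [686, -171, 17], [687, -169, 26], [687, -168, 40], [687, -176, 38], [688, -163, 34], [690, -161, 24], [690, -171, 37], [695, -178, 29], [698, -178, 28], [698, -173, 26], [700, -172, 32], [701, -177, 38], [702, -172, 34], [706, -178, 32], [706, -169, 31], [709, -181, 32], [709, -175, 31], [711, -175, 35], [712, -184, 31], [714, -180, 34], [715, -175, 29], [716, -174, 36], [718, -181, 30], [719, -172, 36], [720, -175, 33], [723, -175, 34], [723, -184, 31], [726, -175, 32], [728, -181, 34], [729, -172, 32], [731, -181, 33], [732, -172, 31],
[... 478 characters left out ...]
] minx 629.8556741548598 front mean [ 638.96264702 -258.62217761   69.49579969]
mid 178 [[683, -183, 25], [684, -186, 25], [684, -182, 39], [685, -171, 30], [685, -168, 25], [685, -189, 35], [686, -186, 31], [686, -177, 32], [687, -187, 36], [687, -174, 40], [688, -181, 39], [692, -181, 33], [696, -179, 28], [697, -183, 20], [699, -178, 33], [700, -186, 25], [702, -184, 25], [704, -186, 23], [705, -182, 33], [707, -178, 35], [709, -188, 31], [711, -181, 36], [712, -183, 34], [714, -177, 34], [716, -188, 26], [718, -184, 31], [719, -174, 31], [722, -178, 33], [724, -179, 34], [725, -190, 29], [727, -187, 29], [729, -176, 30], [730, -182, 33], [733, -187, 33], [736, -175, 29], [740, -181, 33]]
```

```bash
python3 -m creep '{"slide":[[2.7,-4.4,0],[2.7,-4.4,0],[2.7,-4.4,0],[2.7,-4.4,0],[2.7,-4.4,0],[2.7,-4.4,0],[2.7,-4.4,0],[2.7,-4.4,0]],"turn":[-0.139,-0.139,-0.139,-0.139,-0.139,-0.139,-0.139,-0.139],"claw":[0.6,0.6,0.6,0.6,0.6,0.6,0.6,0.6]}'
```

```text
clock: 2.0
eef_pos: [435.7, 150.9, 404.9]
eef_rot: [3.141, -0.0, 1.615]
wrist_force: [0.6, 0.4, 0.2]
finger_gap: 56.6
finger_force: 0.0
```

```bash
python3 -m creep '{"slide":[[0,0,-4],[0,0,-5],[0,0,-5],[0,0,-4.5],[0,-1.5,0],[0,-1.5,0],[0,-0.5,0],[0,0,0]],"turn":[0,0,0,0,0,0,0,0],"claw":[0.6,0.6,0.6,0.6,0.6,0.6,0.6,0.6]}'
```

```text
clock: 3.0
eef_pos: [435.4, 117.0, 220.9]
eef_rot: [3.139, -0.0, 1.619]
wrist_force: [0.5, 0.4, -0.6]
finger_gap: 56.5
finger_force: 0.0
```

```bash
python3 -m creep '{"slide":[[0,-0.6,0],[0,-0.6,0],[0,-0.6,0],[0,-0.6,0],[0,-0.6,0],[0,-0.6,0],[0,-0.6,0]],"turn":[0,0,0,0,0,0,0],"claw":[0.6,0.6,0.6,0.6,0.6,0.6,0.6]}'
```

```text
clock: 3.88
eef_pos: [435.1, 75.1, 219.7]
eef_rot: [3.142, -0.0, 1.62]
wrist_force: [0.1, 4.6, 0.8]
finger_gap: 56.3
finger_force: 2.5
```

```bash
python3 -m creep '{"slide":[[0,-1.2,0],[0,-1.2,0],[0,-1.2,0],[0,-1.2,0],[0,-1.2,0],[0,-1.2,0],[0,-1.2,0],[0,-1.2,0]],"turn":[-0.015,-0.015,-0.015,-0.015,-0.015,-0.015,-0.015,-0.015],"claw":[0.6,0.6,0.6,0.6,0.6,0.6,0.6,0.6]}'
cat > look.py <<'E'
from h import *
import sys
for n in sys.argv[2:]:
    p,d=manip.camera(n); cv2.imwrite(f"pics/{n}{sys.argv[1]}.png",p[...,::-1]); W=world(n,d)
    rs=manip.cut_out("pack",n)
    if not rs: print(n,"none"); continue
    w=W[rs[0]["mask"]]; w=w[(w[:,2]>42)&(w[:,2]<60)]
    w=w[np.linalg.norm(w[:,:2]-np.median(w[:,:2],0),axis=1)<85]
    r=cv2.minAreaRect(w[:,:2].astype(np.float32)); print(n,rs[0]["score"],len(w),r)
    O=np.array([652.5,-168.5+ -1.2 if n=="top" else -172.2]); a=np.array([.992,-.126])
    v=np.array(r[0])-O; print("bay local",v@a, v@np.array([.126,.992]))
print(manip.read_state()["eef_pos"])
E
python3 look.py 1 top side
```

```text
clock: 4.88
eef_pos: [435.0, -21.3, 219.6]
eef_rot: [-3.141, -0.0, 1.499]
wrist_force: [0.6, 4.8, 0.2]
finger_gap: 56.6
finger_force: 2.7
top 0.59 619 ((426.3449401855469, -123.23565673828125), (50.39637756347656, 99.84780883789062), 85.00060272216797)
bay local -230.20032658691406 17.597090979003895
side 0.67 2017 ((427.7491149902344, -93.28801727294922), (121.17908477783203, 100.6891860961914), 85.79230499267578)
bay local -232.8957877532959 49.96207535400389
[435.0048     -20.90968392 219.56071904]
```

```bash
python3 -m creep '{"slide":[[0,-0.7,0],[0,-0.7,0],[0,-0.7,0],[0,-0.7,0],[0,-0.7,0],[0,-0.7,0],[0,-0.7,0],[0,0,0]],"turn":[-0.008,-0.008,-0.008,-0.008,-0.008,-0.008,-0.005,0],"claw":[0.6,0.6,0.6,0.6,0.6,0.6,0.6,0.6]}'
python3 look.py 2 side
```

```text
clock: 6.08
eef_pos: [435.2, -70.1, 219.7]
eef_rot: [3.141, 0.0, 1.446]
wrist_force: [0.1, 0.2, -0.5]
finger_gap: 56.5
finger_force: 0.0
side 0.86 2173 ((424.34735107421875, -139.47262573242188), (124.98851013183594, 100.7376480102539), 82.14180755615234)
bay local -230.45107689208984 3.71832150878905
[435.19608915 -69.73268226 219.76338854]
```

```bash
python3 -m creep '{"slide":[[0,2,0],[0,1,4],[-1.5,0,4],[-1.5,0,0],[-2,-2,0],[-2,-2.5,0],[-2,-2.5,0],[-1,-2,0]],"turn":[0,0,-0.17,-0.17,-0.17,-0.17,-0.17,-0.17],"claw":[0.6,0.6,0.7,0.9,0.9,0.9,0.9,0.9]}' && python3 -m creep '{"slide":[[0,0,0],[0,0,0],[0,0,0],[0,0,0]],"turn":[-0.17,-0.17,-0.17,-0.04],"claw":[0.9,0.9,0.9,0.9]}'
python3 look.py 3 top side
```

```text
clock: 7.18
eef_pos: [334.3, -130.2, 299.9]
eef_rot: [3.141, -0.0, 0.421]
wrist_force: [-0.7, -0.7, 0.4]
finger_gap: 85.0
finger_force: 0.0
clock: 7.68
eef_pos: [335.1, -129.5, 299.8]
eef_rot: [3.141, -0.0, -0.126]
wrist_force: [0.4, 0.1, -0.1]
finger_gap: 84.2
finger_force: 0.0
top 0.9 1524 ((424.902099609375, -136.97994995117188), (120.3078842163086, 99.62805938720703), 82.5474853515625)
bay local -229.89984349365236 3.7809541992187397
side none
[ 335.14083846 -129.49207482  299.70874347]
```

```bash
python3 -m creep '{"slide":[[0,0,-4],[0,0,-4],[1,-0.13,0],[1,-0.13,0],[0.6,-0.08,0],[0.6,-0.09,0],[0.6,-0.09,0],[0.6,-0.09,0]],"turn":[0,0,0,0,0,0,0,0],"claw":[0.9,0.9,0.9,0.9,0.9,0.9,0.9,0.9]}' && python3 -m creep '{"slide":[[1,-0.15,0],[1.2,-0.18,0],[1.2,-0.18,0],[1.2,-0.18,0],[1.2,-0.18,0],[1.2,-0.18,0],[1,-0.15,0],[1,-0.15,0]],"turn":[0,0,0,0,0,0,0,0],"claw":[0.9,0.9,0.9,0.9,0.9,0.9,0.9,0.9]}'
python3 look.py 4 top side
```

```text
clock: 8.88
eef_pos: [379.0, -135.5, 220.1]
eef_rot: [-3.141, 0.002, -0.123]
wrist_force: [-9.1, 1.8, 9.5]
finger_gap: 84.4
finger_force: 5.2
clock: 9.88
eef_pos: [469.3, -149.1, 220.1]
eef_rot: [-3.141, 0.002, -0.123]
wrist_force: [-8.0, 1.4, 3.7]
finger_gap: 84.4
finger_force: 3.8
top 0.56 697 ((552.26416015625, -153.22418212890625), (123.2679214477539, 62.104000091552734), 89.66986083984375)
bay local -101.50990617675781 3.714295507812489
side 0.97 1304 ((530.2988891601562, -156.4031982421875), (124.09577178955078, 100.29106140136719), 82.24591064453125)
bay local -123.21389897460936 0.27308737792967547
[ 469.21217012 -149.12248401  219.99172485]
```

```bash
python3 -m creep '{"slide":[[1.2,-0.15,0],[1.2,-0.15,0],[1.2,-0.15,0],[1.2,-0.15,0],[1.0,-0.13,0],[1.0,-0.13,0],[0.8,-0.1,0],[0.5,-0.06,0]],"turn":[0,0,0,0,0,0,0,0],"claw":[0.9,0.9,0.9,0.9,0.9,0.9,0.9,0.9]}'
python3 look.py 5 top side
```

```text
clock: 11.08
eef_pos: [550.0, -159.3, 219.8]
eef_rot: [-3.141, 0.002, -0.123]
wrist_force: [-8.0, 1.2, 5.9]
finger_gap: 84.6
finger_force: 4.2
top 0.65 431 ((630.329833984375, -164.6874542236328), (119.40725708007812, 58.55268859863281), 84.24309539794922)
bay local -22.624385455322265 2.179004492187489
side 0.86 1056 ((609.4468383789062, -165.7681427001953), (122.96369934082031, 102.12310791015625), 82.3202133178711)
bay local -43.519150347900386 0.9557040771484261
[ 550.1014296  -159.31979709  219.78702149]
```

View pics/side5.png

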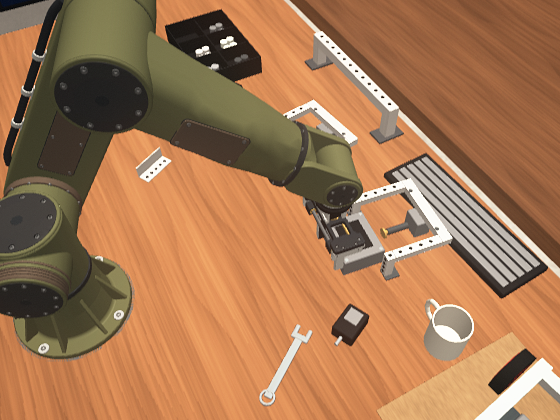

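The pack (350,245) is between the right bay's post tips and square to them. The brass head (384,232) is still clear ahead, about 20 mm away. From here I go slowly.

```bash
python3 -m creep '{"slide":[[0.2,-0.04,0],[0.2,-0.04,0],[0.2,-0.04,0],[0.2,-0.04,0],[0.2,-0.04,0],[0.2,-0.04,0],[0.2,-0.03,0]],"turn":[0,0,0,0,0,0,0],"claw":[0.9,0.9,0.9,0.9,0.9,0.9,0.9]}'
for i in 1 2 3; do python3 -m creep '{"slide":[[0.1,-0.013,0],[0.1,-0.013,0]],"turn":[0,0],"claw":[0.9,0.9]}' | egrep 'pos|wrist'; done
python3 look.py 6 side
python3 - <<'E'
import cv2
cv2.imwrite('pics/c6.png',cv2.resize(cv2.imread('pics/side6.png')[150:300,300:480],None,fx=4,fy=4,interpolation=2))
E
```

```text
clock: 12.15
eef_pos: [563.7, -162.0, 219.7]
eef_rot: [-3.141, 0.002, -0.123]
wrist_force: [-8.3, 1.7, 5.9]
finger_gap: 84.5
finger_force: 4.2
eef_pos: [565.7, -162.3, 219.8]
wrist_force: [-7.7, 0.5, 5.7]
eef_pos: [567.7, -162.5, 219.7]
wrist_force: [-7.4, 1.5, 5.7]
eef_pos: [569.7, -162.8, 219.8]
wrist_force: [-8.3, 0.4, 6.4]
side 0.82 921 ((630.0756225585938, -171.38336181640625), (119.17779541015625, 98.40939331054688), 82.23863220214844)
bay local -22.34787883300781 -2.0153664794921986
[ 569.77184141 -162.82331071  219.75274199]
```

View pics/c6.png

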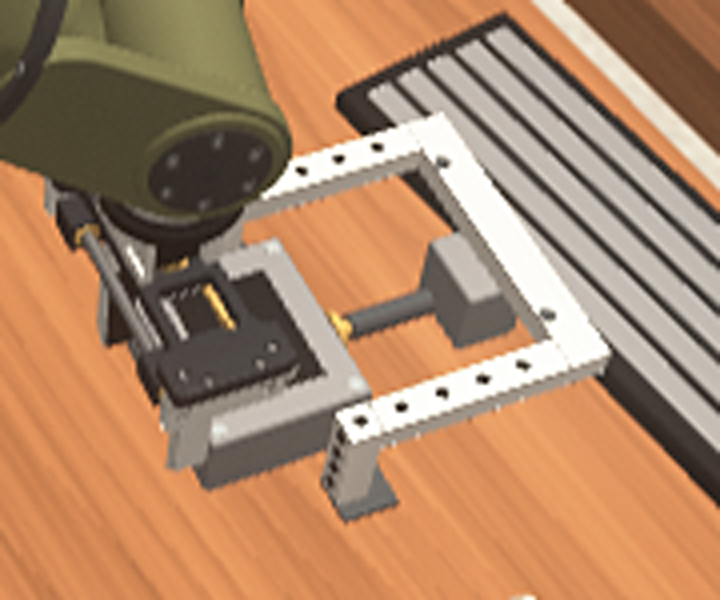

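The pack edge is almost at the brass head (340,322 in the crop), and the force hasn't risen yet. I continue in 2 mm steps.

```bash

for i in 1 2 3 4; do python3 -m creep '{"slide":[[0.1,-0.013,0]],"turn":[0],"claw":[0.9]}' | egrep 'pos|wrist'; done
for i in 1 2 3 ; do python3 -m creep '{"slide":[[0.1,-0.013,0]],"turn":[0],"claw":[0.9]}' | egrep 'pos|wrist'; done
```

```text
eef_pos: [570.7, -162.9, 219.8]
wrist_force: [-8.4, 1.4, 5.7]
eef_pos: [571.7, -163.1, 219.7]
wrist_force: [-8.2, 1.2, 5.0]
eef_pos: [572.7, -163.2, 219.8]
wrist_force: [-7.9, 0.8, 4.8]
eef_pos: [573.7, -163.3, 219.7]
wrist_force: [-8.9, 0.4, 5.8]
eef_pos: [574.7, -163.5, 219.8]
wrist_force: [-7.8, 1.3, 6.1]
eef_pos: [575.7, -163.6, 219.8]
wrist_force: [-7.5, 0.9, 5.3]
eef_pos: [576.6, -163.7, 219.8]
wrist_force: [-8.5, 1.5, 6.5]
```

```bash

for i in 1 2 3 4; do python3 -m creep '{"slide":[[0.1,-0.013,0]],"turn":[0],"claw":[0.9]}' | egrep 'wrist'; done
python3 -m creep '{"slide":[[0,0,0]],"turn":[0],"claw":[0.9]}' | egrep 'pos|wrist'
python3 look.py 7 side
python3 - <<'E'
import cv2
cv2.imwrite('pics/c7.png',cv2.resize(cv2.imread('pics/side7.png')[150:300,300:480],None,fx=4,fy=4,interpolation=2))
E
```

```text
wrist_force: [-10.3, 1.2, 7.8]
wrist_force: [-10.4, 1.5, 6.6]
wrist_force: [-11.0, 1.4, 6.7]
wrist_force: [-10.9, 1.8, 7.6]
eef_pos: [580.6, -164.2, 219.7]
wrist_force: [-9.8, 0.7, 6.7]
side 0.63 982 ((638.9888916015625, -178.48910522460938), (137.23155212402344, 98.46953582763672), 81.720458984375)
bay local -12.610592272949216 -7.941192041015636
[ 580.63259678 -164.22849891  219.77554858]
```

View pics/c7.png

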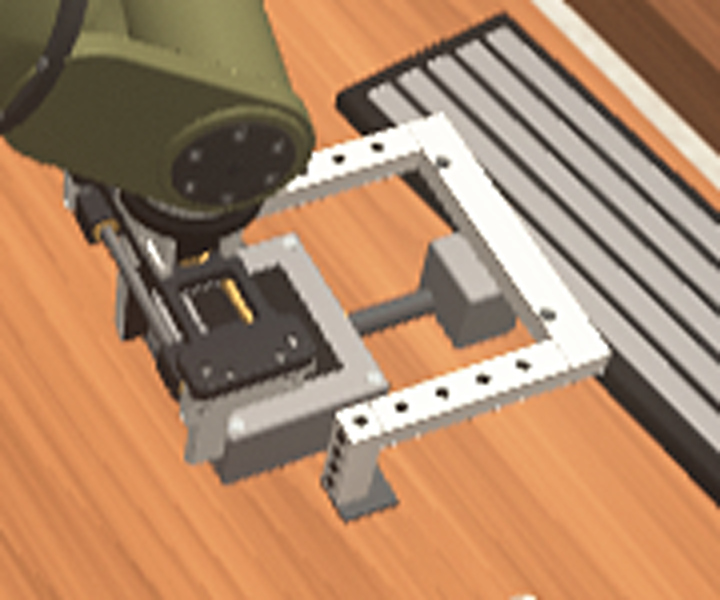

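The force rose about 2.5 N and stayed level, so the spring is engaged and not at its hard stop. I back off and check.

```bash
python3 -m creep '{"slide":[[-0.3,0.04,0],[-1,0.13,0],[-2,0.25,0],[-2,0.25,2],[-4,0,5],[-5,0,5],[-5,0,3],[-4,0,0]],"turn":[0,0,0,0,0,0,0,0],"claw":[0.9,0.9,0.9,0.9,0.9,0.9,0.9,0.9]}'; python3 -m creep '{"slide":[[0,5,0],[0,5,0],[0,5,0],[0,5,0],[0,0,0]],"turn":[0,0,0,0,0],"claw":[0.9,0.9,0.9,0.9,0.9]}'|grep pos
python3 look.py 8 top side
python3 - <<'E'
import cv2
cv2.imwrite('pics/c8.png',cv2.resize(cv2.imread('pics/side8.png')[150:300,300:480],None,fx=4,fy=4,interpolation=2))
cv2.imwrite('pics/t8.png',cv2.resize(cv2.imread('pics/top8.png')[95:245,240:420],None,fx=4,fy=4,interpolation=2))
E
```

```text
clock: 15.6
eef_pos: [352.9, -157.2, 364.4]
eef_rot: [3.14, -0.004, -0.123]
wrist_force: [1.1, -0.3, -0.1]
finger_gap: 84.4
finger_force: 0.0
eef_pos: [354.1, 44.7, 362.6]
top 0.56 1520 ((640.55859375, -167.43212890625), (120.22989654541016, 100.65925598144531), 83.00442504882812)
bay local -12.131626757812498 0.7451109374999887
side 0.98 1905 ((638.4020385742188, -172.17706298828125), (121.8077392578125, 100.64361572265625), 83.94049072265625)
bay local -13.988067797851562 -1.7535896240234488
[354.76835459  41.62236625 362.56629794]
```

View pics/t8.png

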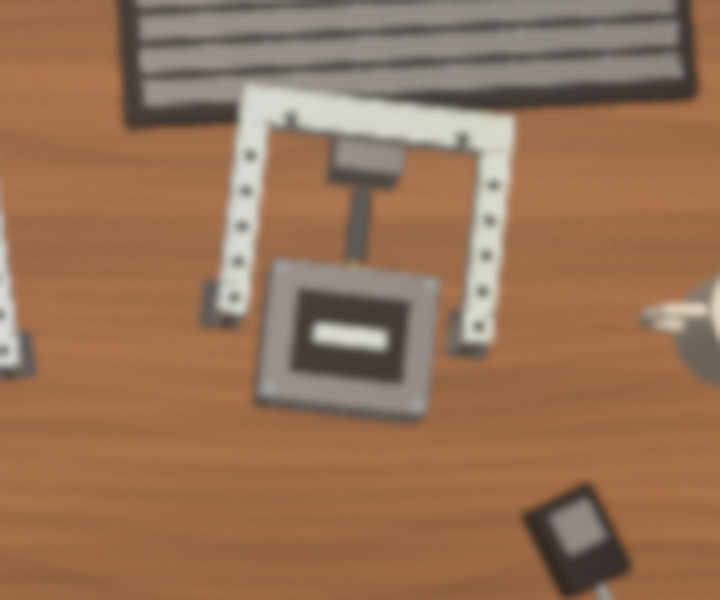

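View pics/c8.png

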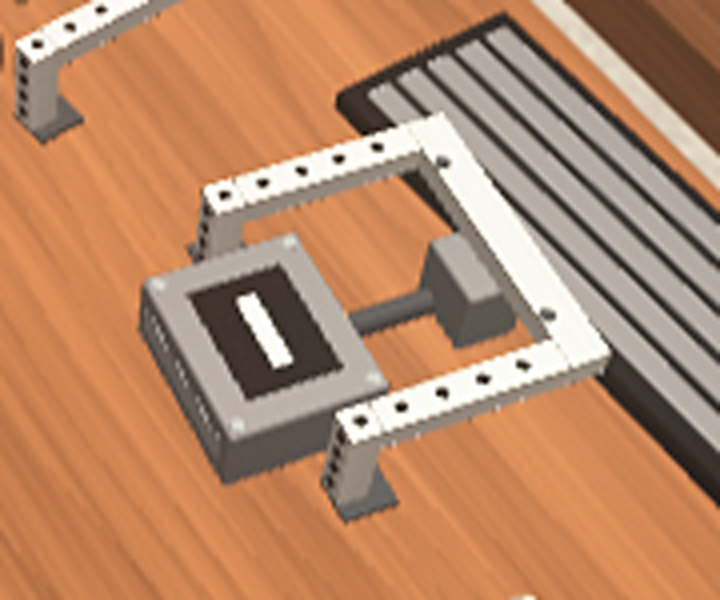

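The pack is centred to within about 2 mm and square to the bay, with the brass head pressed by about 4 mm. The arm is clear, so I hand in.

```bash
python3 -c "
from cell import manip; print(manip.sign_off())"
```

```text
the job is handed in; nothing more can be done
None
```

I slid the pack into the right-hand bay, the one without the wheel, and handed the job in; it returned no verdict. My last measurements put the pack within 2 mm of centre, square to within about 0.02 rad, with the contact pressed in about 4 mm (judged from the push-force rise and the cameras) and the arm clear.

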